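# Set out a latched instrument case and open it

### The job

Take the closed instrument case by its body and, keeping it level, set it down gently and flat inside the rim of the shallow metal tray, and let go. Then, with the lid still shut, slide the safety catch on the lid all the way open, and after that swing the lid up by its black lug until it stands about upright and stays open. Leave the case in the tray with its catch open, and leave the pen, the bottle and the tape roll where they are.

Things in the scene. Friction and masses are not known exactly. Their poses are not given: they have to be found in the camera images.
- case: Loose plain steel case, 60 (its x) x 150 (its y) mm, top of its flush 5 mm lid 50 mm above the underside, about 0.8 kg. Origin: centre of its underside; z up. Lid hinged along the long +x side; its lug sticks out on the -x side, towards +y; the catch is on the lid towards -y. Nothing stands proud of the long walls within 30 mm of their middle. Tallest part: catch knob, 70.5 mm above the underside.
- case_grip (a point): Point in the middle of the case's body, 28 mm above its underside: where to grip it across its 60 mm width (its x).
- case_lid (a joint): Lid angle, rad: 0 shut, 1.57 upright, stop at 1.75. The hinge axis runs along the case's y through the case's point (26, 0, 47) mm; opening moves the -x edge up and over towards +x. The hinge is stiff: the lid stays where it is left; it takes about 1 N at the lug. While the catch is shut the lid has only slight play.
- lug_mid (a point): Middle of the lid's black lifting lug, a tab 14 mm wide (case y) and 9 mm thick that sticks out 28 mm beyond the lid's -x edge, level with the lid. With the lid shut it is at the case's point (-43, 45, 47.5) mm, 69 mm from the hinge axis. It can be pinched across its 14 mm from above and turns between the fingers as the lid swings.
- case_catch (a joint): Slide catch on the lid, m: 0 shut (its rod runs under a bracket on the -y end of the case), 0.022 fully open (stop). It opens by sliding towards the case's +y, stays where it is left, and takes about 1 N. The lid is free from about 0.010.
- catch_knob (a point): Middle of the catch's black knob, 12 x 12 mm, 18 mm high: its top is 9 mm above this point, which is 11.5 mm above the lid's top. With catch and lid shut it is at the case's point (0, -48, 61.5) mm. A 7 mm rod runs through its foot along the case's y; low guides, 12 mm high, stand 19 mm from it towards -y and 42 mm towards +y.
- tray: Fixed shallow aluminium tray, 120 (its x) x 200 (its y) mm outside, 112 x 192 mm inside, floor 3 mm thick, rim 12 mm high. Origin: centre of its underside; z up.
- tray_in (a point): Centre of the tray's inner floor, 3 mm above the worktop; axes as the tray's.
- pen: Loose pen lying on the worktop, 136 mm long; bystander, origin about its middle, at the underside.
- bottle_white: Loose white bottle, 61 mm across, 150 mm high; bystander, origin at the centre of its underside.
- tape_roll_c: Loose pale tape roll standing on end, 33 mm across, 60 mm high; bystander, origin at the centre of its underside.
Mind the look-alikes: they are no part of the job. What is meant by the tray is not brown or purple, and is the larger of those in its own colour.

How it is judged:
On the way, in this order (a step that is already met when the one before it is completed fails the run):
1. the shut case stands flat inside the tray's rim, let go (x of case in the frame of tray_in between -0.03 and 0.03 m and y of case in the frame of tray_in between -0.026 and 0.026 m and z of case in the frame of tray_in below 0.005 m and angle between case's own z axis and vertical below 0.07 rad and contact force between the fingers and case below 0.2 N and value of joint case_lid below 0.1 rad), for 0.2 s.
2. the catch is slid open with the lid still shut (value of joint case_catch above 0.016 m and value of joint case_lid below 0.1 rad), for 0.2 s.
3. the lid is swung up to about upright (value of joint case_lid above 1.3 rad), for 0.2 s.
At the end, for the whole second after the job is handed in: The case rests flat (within 4 degrees) inside the tray's rim, its catch open (at least 14 mm; 16 mm when first slid), its lid standing open at 75 degrees or more, everything let go and still (x of case in the frame of tray_in between -0.03 and 0.03 m and y of case in the frame of tray_in between -0.026 and 0.026 m and z of case in the frame of tray_in below 0.005 m and angle between case's own z axis and vertical below 0.07 rad and value of joint case_catch above 0.014 m and value of joint case_lid above 1.3 rad and linear speed of case below 0.02 m/s); the robot touches nothing.
It fails at once if the case is tipped more than 25 degrees (angle between case's own z axis and vertical above 0.44 rad).
It fails at once if the case is dropped or slammed onto the tray (over 70 N) (contact force between case and tray above 70 N).
It fails at once if the pen is moved more than 30 mm (distance of pen from where it was at the start of the episode above 0.03 m).
It fails at once if the white bottle is moved more than 30 mm (distance of bottle_white from where it was at the start of the episode above 0.03 m).
It fails at once if the tape roll is moved more than 30 mm (distance of tape_roll_c from where it was at the start of the episode above 0.03 m).
It also fails if it takes over 61 s, if anything falls off the work surface, if the arm or the gripper's body presses on something with over 40 N, if the wrist force passes 120 N, or if a joint passes its speed limit or range.

### The arm

A 6-joint arm with a two-finger parallel gripper is mounted at the origin on a cart in front of the work surface, level with it; the furniture and walls round the work are solid. World frame = base frame: x ahead of the robot, y to its left, z up, the work surface at z = 0. Lengths are in m, angles in rad, forces in N, time in s.
With the tool pointing down it reaches from about 0.3 to 0.775 m from the base axis. Payload 14.6 kg.
Tool frame: the origin (TCP) lies on the front face of the gripper's body, between the roots of the fingers; the fingertips stand 97 mm ahead of it and the grasp point (between the pads) lies 78 mm ahead of it; z points along the fingers, x is the direction in which the jaws open and shut, and the axes are right-handed (so a half turn about z gives the same grasp; the last joint's range is limited). The gripper opens to 94 mm and grips with 3 to 60 N. Pads are 16 mm wide; open, the fingers measure 119 mm over their backs; the gripper's body (75 mm by 177 mm) begins 78 mm behind the grasp point.
Start: joints at [1.259, 0.3, 1.521, -0, 1.321, -0.067], TCP at [0.133, 0.534, 0.303] pointing down, gripper open.
Joint ranges: [-3.03, 3.03], [-0.79, 2.21], [0.23, 2.52], [-1.04, 4.18], [0, 3.07], [-2.55, 2.55]. Speed limits (rad/s): [2.22, 2.22, 2.57, 3.14, 3.14, 3.14].

### API

Orientations are given as [roll, pitch, yaw] about the fixed x, y, z axes, in that order (R = Rz(yaw) Ry(pitch) Rx(roll)).
In Python, from station import sensors, camera, ctrl gives the robot as it stands.
- The arm moves only by the tool move_arm, never from a script. Its argument "rows" is text: rows parted by semicolons, each of 6 numbers parted by spaces: the shift along the tool's x, y, z in mm, then the turn, a rotation vector about the tool's x, y, z in rad. In form: x y z wx wy wz; .... A call has 1 to 20 rows; each row shifts and turns the pose as measured when the row begins, along the tool's axes as they then stand; what a row does not reach is not made up. A row lasts 1/8 s, in which the tool goes at most 62.5 mm and 10.7 degrees, less where a joint would pass 70% of its speed; a pose out of reach is approached as far as the arm can. A call with a gripper value outside its range is refused whole. "grip" is the opening, from -1 (shut) to 1 (fully open), set as the call begins (left out, the last holds). The fingers move at their own pace and stop on an object; "newtons" is the grip in N (left out, the last holds). Time passes only in rows, so rows that do not move let the fingers close. It gives the time, the measured TCP pose, the force and the opening at its end, in the units of the state.
- sensors.get_obs(): the state, without advancing time (a new reading comes with each control period).
- camera(name): name is "scene" or "side" or "wrist"; returns a dict with "color" (480x640x3 uint8, blue, green, red), "z_map" (480x640 float32, m along the optical axis (not along the pixel's ray), 0 where there is no reading), "mtx" (3x3 intrinsics, pixels), "distortion" ([k1, k2, p1, p2, k3] as OpenCV has them; the pictures are not rectified), "position" and "attitude" of the camera in the world; the wrist camera has in their place "hand_eye" (4x4, takes a point from camera to tool coordinates, whose origin is the TCP and whose axes are the tool frame's). Camera axes: x right, y down, z forward; pixel columns grow to the right and rows downward; lengths in m; the calibration is good to about 2 mm. A picture is of the moment at which its call begins: read the wrist's pose just before it.
- ctrl.hand_in(): hands the job in, once; it reports no verdict.
The state is a dict: "time_s": time; "qpos": joint angles; "joint_vel": joint speeds; "tau": joint torques, N m; "ee_pos": TCP position; "eef_rot": TCP orientation; "force": force on the tool from outside, world axes, zero at the start; "moment": the same for the moment, N m; "grip_width": finger opening in m.
Only numpy, scipy, OpenCV 4.12 (cv2) and the standard library are available. Lean on these libraries where they do the work, as an engineer would, in place of code of your own. Each camera call takes 0.05 s, during which the arm holds its last target.

## Working session

There is one attempt and no reset: what is moved stays moved. The work goes in short steps, Python scripts to look and compute and a tool call to move; the robot and the scene stay as the last step left them, time stands still between calls to the robot, and variables do not carry over. Pictures are saved under pics/ and viewed, and the job is handed in when it is done.

Besides the shell and the picture viewer there is one more tool, called after "Emit:" by a JSON object that holds its "api" and its "payload". move_arm: Moves the arm, as the interface text tells. Its arguments: {"type":"object","properties":{"rows":{"type":"string"},"grip":{"type":"number"},"newtons":{"type":"number"}},"required":["rows"]}

```bash
mkdir -p pics; cat > h.py <<'E'
import numpy as np, cv2, pickle
from scipy.spatial.transform import Rotation as R
from station import sensors, camera, ctrl
def shot(n, f):
    o=sensors.get_obs(); c=camera(n); c['obs']=o
    cv2.imwrite('pics/%s.png'%f,c['color']); pickle.dump(c,open('pics/%s.pkl'%f,'wb')); return c
def T_cam(c):
    T=np.eye(4)
    if 'hand_eye' in c:
        o=c['obs'];E=np.eye(4);E[:3,:3]=R.from_euler('xyz',o['eef_rot']).as_matrix();E[:3,3]=o['ee_pos'];return E@np.array(c['hand_eye'])
    a=np.array(c['attitude']); T[:3,3]=c['position']
    T[:3,:3]=a if a.shape==(3,3) else R.from_euler('xyz',a).as_matrix() if a.size==3 else R.from_quat(a).as_matrix()
    return T
def rays(c,uv):
    p=cv2.undistortPoints(np.array(uv,float).reshape(-1,1,2),np.array(c['mtx']),np.array(c['distortion'])).reshape(-1,2)
    return np.c_[p,np.ones(len(p))]
def depth_pts(c,uv):
    T=T_cam(c);r=rays(c,uv);z=np.array([np.median([v for v in c['z_map'][int(y)-1:int(y)+2,int(x)-1:int(x)+2].ravel() if v>0] or [np.nan]) for x,y in uv])
    return (r*z[:,None])@T[:3,:3].T+T[:3,3]
def plane_pts(c,uv,h):
    T=T_cam(c);d=rays(c,uv)@T[:3,:3].T;o=T[:3,3];return o+d*((h-o[2])/d[:,2])[:,None]
def proj(c,P):
    T=np.linalg.inv(T_cam(c));P=np.atleast_2d(P)@T[:3,:3].T+T[:3,3]
    return cv2.projectPoints(P,np.zeros(3),np.zeros(3),np.array(c['mtx']),np.array(c['distortion']))[0].reshape(-1,2)
def load(f): return pickle.load(open('pics/%s.pkl'%f,'rb'))
E
python3 - <<'E'
from h import *
for n in ['scene','side','wrist']:
    c=shot(n,n+'0'); print(n,c.get('position'),c.get('attitude'),c.get('hand_eye'))
print(sensors.get_obs())
E
```

```text
scene [-0.20571511 -0.38830749  1.06295002] [-2.37371913e+00  2.20991725e-03 -9.10663625e-01] None
side [0.06508293 1.93417399 0.96958981] [-2.02726303  0.0028912  -2.85912684] None
wrist None None [[ 9.99996335e-01 -1.28747130e-03  2.38177606e-03  3.62880819e-04]
 [ 6.40859302e-04  9.67260049e-01  2.53786498e-01 -7.35074670e-02]
 [-2.63053966e-03 -2.53784041e-01  9.67257329e-01 -8.22630690e-02]
 [ 0.00000000e+00  0.00000000e+00  0.00000000e+00  1.00000000e+00]]
{'time_s': 0.15, 'qpos': array([ 1.25938186e+00,  3.00311817e-01,  1.52142748e+00,  9.08827900e-07,
        1.32069917e+00, -6.65663028e-02]), 'joint_vel': array([ 0.00139006, -0.00315192, -0.00013444,  0.00092294, -0.00050319,
        0.00127039]), 'tau': array([-8.43724119e-04, -5.31966877e+01, -3.52819633e+01,  7.07949791e-02,
        2.35629251e-02, -6.39342147e-05]), 'ee_pos': array([0.13327475, 0.53349109, 0.30223865]), 'eef_rot': array([-3.14153551e+00,  8.43881717e-04,  1.32594797e+00]), 'force': array([ 0.12046549, -0.43708687,  0.61992454]), 'moment': array([-0.03312777,  0.00212864,  0.01229351]), 'grip_width': 0.09420471579612767}
```

View pics/scene0.png

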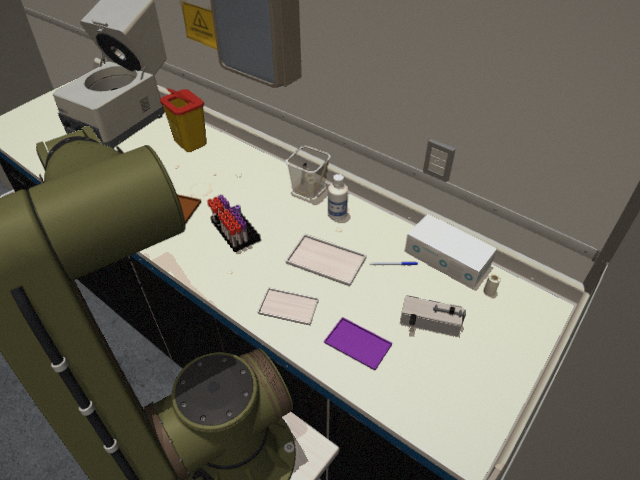

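View pics/side0.png

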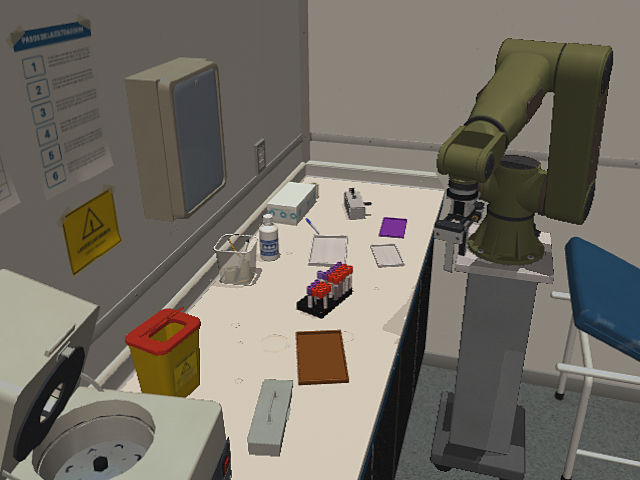

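View pics/wrist0.png

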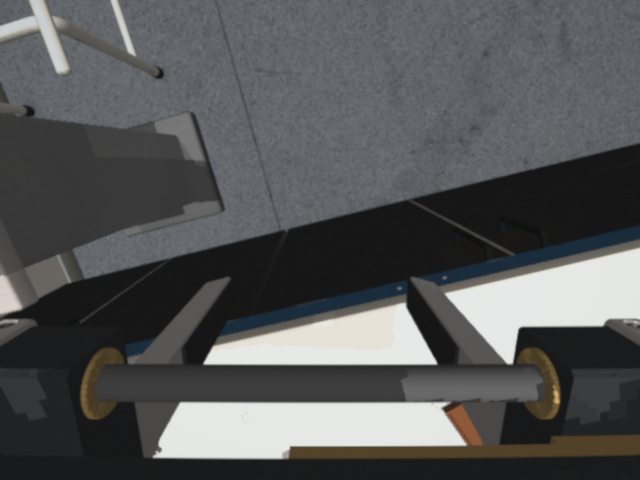

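The candidates for the case are the steel box with knob and lug at scene (433,313) and a box with a carrying handle at side (270,415). The first fits because it has a lug, knob and rod. The candidates for the tray are the metal ones at scene (327,259) (larger) and (289,305) (smaller), plus purple and brown ones. The larger metal one is meant. I'll confirm both in crops.

```bash
python3 - <<'E'
from h import *
s=load('scene0')['color'];
a=cv2.resize(s[280:350,380:490],None,fx=7,fy=7,interpolation=cv2.INTER_CUBIC);cv2.imwrite('pics/c1.png',a)
a=cv2.resize(s[220:340,250:410],None,fx=5,fy=5,interpolation=cv2.INTER_CUBIC);cv2.imwrite('pics/c2.png',a)
E
```

```text
(no output)
```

View pics/c1.png

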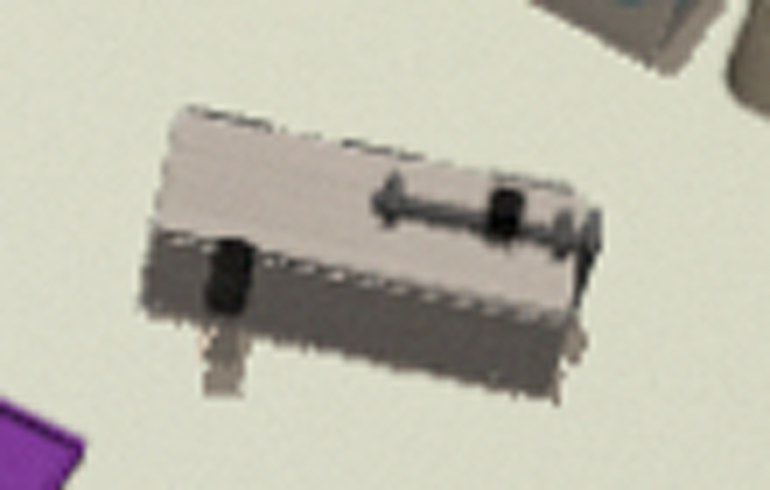

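View pics/c2.png

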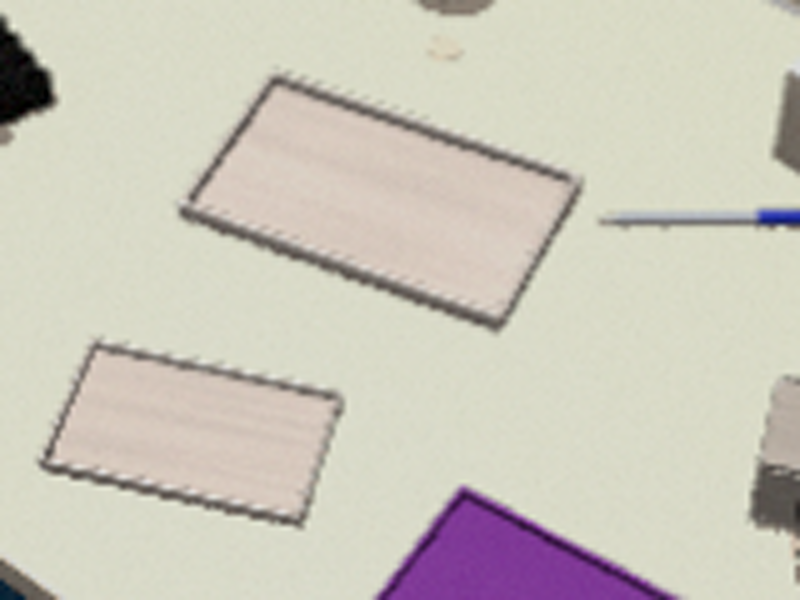

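Both are confirmed: the case has its lug at scene (413,319) and its knob at (452,309), and the large silver tray has corners at about (305,235), (366,256), (350,285) and (287,262). Next I'll measure them.

```bash
python3 - <<'E'
from h import *
np.set_printoptions(precision=4,suppress=True)
c=load('scene0')
case=[(406.4,295.4),(402.9,311.7),(461.4,324),(462.9,307.4)]
tray=[(305,235.4),(366,256.4),(350,285),(286.6,262)]
P=plane_pts(c,case,.05);Q=plane_pts(c,tray,.012)
print(P,'\n',Q)
for X in (P,Q):
    print('c',X.mean(0),'sides',[np.linalg.norm(X[i]-X[(i+1)%4]) for i in range(4)])
    for i in range(4):
        d=X[(i+1)%4]-X[i];print(np.arctan2(d[1],d[0]))
for n,uv,h in [('lug',(413,319),.0475),('knobtop',(452.5,307.5),.0705),('pen a',(370,263),.005),('pen b',(417,263),.005),('bottle',(338,215),0.01),('tape',(492,290),.0),('boxcorner',(473,283),0),('tapetop',(493,276),.06)]:
    print(n,plane_pts(c,[uv],h),depth_pts(c,[uv]))
E
```

```text
[[ 0.5523 -0.0709  0.05  ]
 [ 0.5026 -0.0909  0.05  ]
 [ 0.5583 -0.2257  0.05  ]
 [ 0.6065 -0.2052  0.05  ]] 
 [[0.5906 0.2971 0.012 ]
 [0.6314 0.1061 0.012 ]
 [0.5181 0.081  0.012 ]
 [0.4766 0.2712 0.012 ]]
c [ 0.5549 -0.1482  0.05  ] sides [np.float64(0.05353088638569248), np.float64(0.14583172422754423), np.float64(0.05232797376262298), np.float64(0.1448297700889382)]
-2.758809299668124
-1.1788873839852791
0.40181696952832413
1.954397129485336
c [0.5542 0.1888 0.012 ] sides [np.float64(0.1953167460256636), np.float64(0.11606445647160435), np.float64(0.1946750422374822), np.float64(0.11688294881214785)]
-1.360582301808964
-2.9235597146694197
1.7851801360645225
0.22348311581099772
lug [[ 0.5005 -0.1219  0.0475]] [[ 0.4981 -0.1228  0.0509]]
knobtop [[ 0.574  -0.1883  0.0705]] [[ 0.5757 -0.1878  0.0683]]
pen a [[0.6229 0.086  0.005 ]] [[ 0.6285  0.0893 -0.0022]]
pen b [[ 0.7046 -0.02    0.005 ]] [[ 0.7048 -0.0199  0.0048]]
bottle [[0.7238 0.274  0.01  ]] [[0.713  0.2662 0.0223]]
tape [[ 0.7491 -0.2335  0.    ]] [[ 0.7254 -0.2373  0.0264]]
boxcorner [[ 0.7397 -0.1801  0.    ]] [[ 0.7199 -0.1845  0.0223]]
tapetop [[ 0.7411 -0.2241  0.06  ]] [[ 0.7472 -0.223   0.0536]]
```

```bash
cat >> h.py <<'E'
def plan(p,yaw,step=55,rs=.16,rp=(np.pi,0)):
    """rows (tool frame) from the measured pose to p, yaw with tool down"""
    o=sensors.get_obs();A=R.from_euler('xyz',o['eef_rot']);x=np.array(o['ee_pos'])
    B=R.from_euler('xyz',[rp[0],rp[1],yaw]);w=(A.inv()*B).as_rotvec();d=(np.array(p)-x)*1000
    n=int(max(np.ceil(np.linalg.norm(d)/step),np.ceil(np.linalg.norm(w)/rs),1));out=[]
    for i in range(n):
        Ai=A*R.from_rotvec(w*i/n); t=Ai.inv().apply(d/n); out.append(' '.join('%.1f'%v for v in t)+' '+' '.join('%.3f'%v for v in w/n))
    print('now',x.round(4),np.round(o['eef_rot'],4),'n',n);print('; '.join(out))
E
python3 - <<'E'
from h import *
plan([.545,-.148,.36],.385)
E
```

```text
now [0.1333 0.5335 0.3022] [-3.1415e+00  8.0000e-04  1.3259e+00] n 15
-37.4 37.6 -3.8 0.000 0.000 0.063; -35.0 39.9 -3.8 0.000 0.000 0.063; -32.4 42.0 -3.8 0.000 0.000 0.063; -29.7 44.0 -3.8 0.000 0.000 0.063; -26.9 45.8 -3.8 0.000 0.000 0.063; -24.0 47.4 -3.8 0.000 0.000 0.063; -21.0 48.8 -3.8 0.000 0.000 0.063; -17.9 50.0 -3.8 0.000 0.000 0.063; -14.7 51.0 -3.8 0.000 0.000 0.063; -11.5 51.8 -3.8 0.000 0.000 0.063; -8.2 52.4 -3.8 0.000 0.000 0.063; -4.9 52.9 -3.8 0.000 0.000 0.063; -1.6 53.1 -3.8 0.000 0.000 0.063; 1.8 53.1 -3.8 0.000 0.000 0.063; 5.1 52.8 -3.8 0.000 0.000 0.063
```

Emit:
{"api": "move_arm", "payload": {"rows": "-37 38 -4 0 0 0.063; -35 40 -4 0 0 0.063; -32 42 -4 0 0 0.063; -30 44 -4 0 0 0.063; -27 46 -4 0 0 0.063; -24 47 -4 0 0 0.063; -21 49 -4 0 0 0.063; -18 50 -4 0 0 0.063; -15 51 -4 0 0 0.063; -11 52 -4 0 0 0.063; -8 52 -4 0 0 0.063; -5 53 -4 0 0 0.063; -2 53 -4 0 0 0.063; 2 53 -4 0 0 0.063; 5 53 -4 0 0 0.063", "grip": 1}}

```text
time_s: 2.02
ee_pos: [0.5442, -0.175, 0.3637]
eef_rot: [3.139, 0.001, 0.354]
force: [-0.7, 1.5, 1.1]
grip_width: 0.0938
```

```bash
python3 - <<'E'
from h import *
plan([.545,-.148,.36],.385)
E
```

```text
now [ 0.5442 -0.175   0.3637] [3.1394e+00 7.0000e-04 3.5440e-01] n 1
10.1 -25.0 3.7 0.002 0.001 -0.031
```

Emit:
{"api": "move_arm", "payload": {"rows": "9 -20 3 0.002 0 -0.03; 0 0 0 0 0 0; 0 0 0 0 0 0"}}

```text
time_s: 2.4
ee_pos: [0.5462, -0.1546, 0.3589]
eef_rot: [-3.14, 0.003, 0.382]
force: [-0.2, -0.4, 0.3]
grip_width: 0.094
```

```bash
python3 - <<'E'
from h import *
shot('wrist','w1');o=sensors.get_obs();print(o['ee_pos'],o['eef_rot'],o['joint_vel'].round(3))
E
```

```text
[ 0.54616362 -0.15454575  0.35901555] [-3.14016710e+00  2.76775404e-03  3.82167035e-01] [-0.005 -0.003 -0.003  0.003  0.001  0.002]
```

View pics/w1.png

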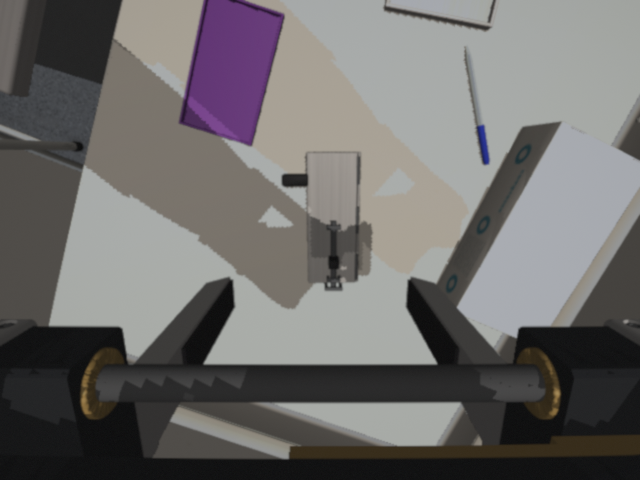

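The wrist view shows the case with its lid corners at about (307,152), (360,152), (357,281) and (307,281), the lug at (295,180) and the knob at (333,262). The orientation is close to square. I'll look closer.

```bash
python3 - <<'E'
from h import *
s=load('w1')['color'];cv2.imwrite('pics/c3.png',cv2.resize(s[140:300,270:390],None,fx=3.7,fy=3.7,interpolation=cv2.INTER_CUBIC))
E
```

```text
(no output)
```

View pics/c3.png

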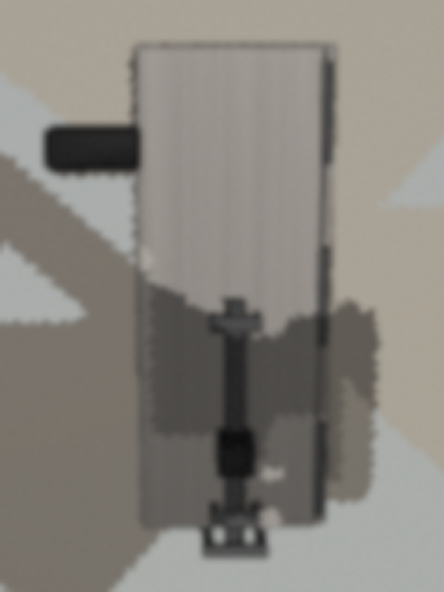

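```bash
python3 - <<'E'
from h import *
np.set_printoptions(precision=4,suppress=True)
c=load('w1')
P=plane_pts(c,[(306.5,152.4),(360.5,152.4),(357.8,281.5),(307.8,281.9)],.05)
print(P,P.mean(0),[np.linalg.norm(P[i]-P[(i+1)%4]) for i in range(4)],[np.arctan2(*(P[(i+1)%4]-P[i])[[1,0]]) for i in range(4)])
L=plane_pts(c,[(294.9,180.4)],.05)[0];K=plane_pts(c,[(333.5,262)],.0705)[0];print('lug',L,'knob',K)
d=(K-L)[:2]; m=np.array([43,-93]); yaw=np.arctan2(d[1],d[0])-np.arctan2(m[1],m[0]);print('len',np.linalg.norm(d),'yaw',yaw)
for y in(yaw,.39):
    r=R.from_euler('z',y).as_matrix()[:2,:2];print((L[:2]-r@[.043*-1,.045]),K[:2]-r@[0,-.048])
print('depth lid',depth_pts(c,[(325,200),(345,170),(325,180)]))
# orientation fit lid from depth
T=T_cam(c);z=c['z_map'];v,u=np.mgrid[130:300,270:390];uv=np.c_[u.ravel(),v.ravel()];Z=z[v.ravel(),u.ravel()]
W=(rays(c,uv)*Z[:,None])@T[:3,:3].T+T[:3,3];m=(abs(W[:,2]-.05)<.006)&(Z>0)
img=m.reshape(u.shape).astype(np.uint8);img=cv2.morphologyEx(img,cv2.MORPH_OPEN,np.ones((9,9)))
m=img.ravel()>0
rect=cv2.minAreaRect((W[m,:2]*1000).astype(np.float32));print(rect,W[m,2].mean())
E
```

```text
[[ 0.5044 -0.0894  0.05  ]
 [ 0.5582 -0.0678  0.05  ]
 [ 0.6138 -0.2037  0.05  ]
 [ 0.5594 -0.2261  0.05  ]] [ 0.559  -0.1468  0.05  ] [np.float64(0.05791558533531912), np.float64(0.1468017218523714), np.float64(0.05877043167198883), np.float64(0.14729542687107097)] [np.float64(0.3818148669202811), np.float64(-1.1825792044955143), np.float64(-2.7513263635893734), np.float64(1.953202578221608)]
lug [ 0.5035 -0.1218  0.05  ] knob [ 0.575  -0.1866  0.0705]
len 0.09661010688234291 yaw 0.40123096256546253
[ 0.5606 -0.1464] [ 0.5563 -0.1425]
[ 0.5603 -0.147 ] [ 0.5568 -0.1423]
depth lid [[ 0.542  -0.1294  0.0501]
 [ 0.55   -0.0911  0.0496]
 [ 0.5338 -0.1091  0.05  ]]
((545.695556640625, -151.79554748535156), (85.80097961425781, 147.56326293945312), 22.3477725982666) 0.05004832587418181
```

```bash
python3 - <<'E'
from h import *
plan([.5597,-.1468,.20],.388,step=45)
E
```

```text
now [ 0.5462 -0.1545  0.359 ] [-3.1402e+00  2.8000e-03  3.8220e-01] n 4
4.0 -0.5 39.7 -0.000 0.001 -0.001; 3.9 -0.5 39.7 -0.000 0.001 -0.001; 3.9 -0.5 39.7 -0.000 0.001 -0.001; 3.9 -0.5 39.8 -0.000 0.001 -0.001
```

Emit:
{"api": "move_arm", "payload": {"rows": "4 -0.5 40 0 0.001 -0.001; 4 -0.5 40 0 0.001 -0.001; 4 -0.5 40 0 0 -0.001; 4 -0.5 35 0 0 -0.001; 0 0 0 0 0 0; 0 0 0 0 0 0"}}

```text
time_s: 3.2
ee_pos: [0.5603, -0.1448, 0.2045]
eef_rot: [3.138, -0.004, 0.389]
force: [-0.7, -0.1, 0.2]
grip_width: 0.0939
```

```bash
python3 - <<'E'
from h import *
shot('wrist','w2');shot('scene','s2')
plan([.5597,-.1468,.11],.388,step=30)
s=load('s2')['color'];cv2.imwrite('pics/c4.png',cv2.resize(s[220:360,360:520],None,fx=5,fy=5*.85,interpolation=cv2.INTER_CUBIC))
E
```

```text
now [ 0.5603 -0.1449  0.2045] [ 3.138  -0.0047  0.3891] n 4
-0.4 0.3 23.6 0.001 -0.001 0.000; -0.4 0.3 23.6 0.001 -0.001 0.000; -0.4 0.3 23.6 0.001 -0.001 0.000; -0.3 0.4 23.6 0.001 -0.001 0.000
```

View pics/w2.png

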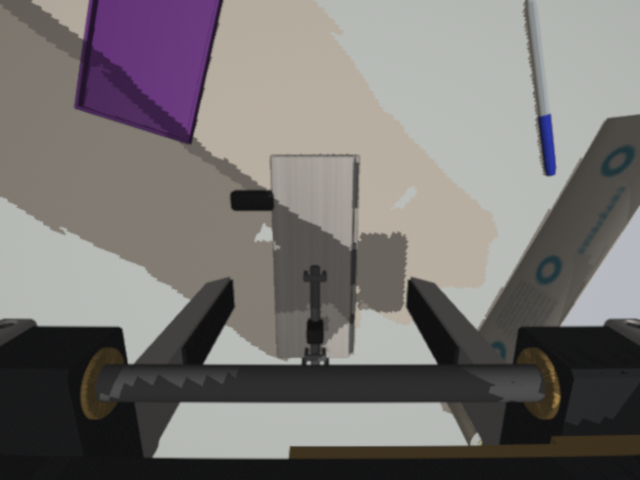

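View pics/c4.png

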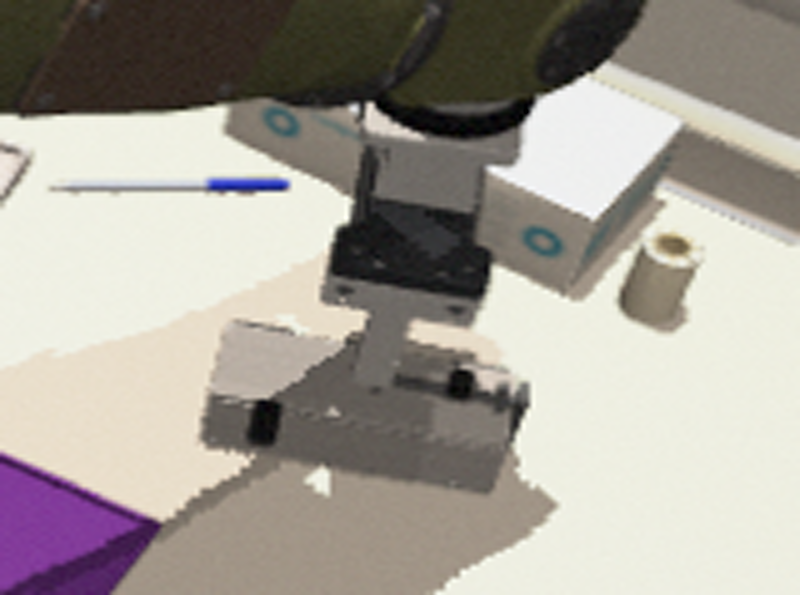

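```bash
python3 - <<'E'
from h import *
np.set_printoptions(precision=4,suppress=True)
c=load('w2')
P=plane_pts(c,[(271.5,155),(359.5,155),(352.5,355),(275,357)],.05)
print(P,P.mean(0),[np.linalg.norm(P[i]-P[(i+1)%4]) for i in range(4)],[np.arctan2(*(P[(i+1)%4]-P[i])[[1,0]]) for i in range(4)])
L=plane_pts(c,[(252,200.5)],.052)[0];r=R.from_euler('z',.385).as_matrix()[:2,:2];print(L[:2]-r@[-.043,.045])
E
```

```text
[[ 0.5048 -0.0889  0.05  ]
 [ 0.5577 -0.0673  0.05  ]
 [ 0.6122 -0.2032  0.05  ]
 [ 0.5585 -0.2268  0.05  ]] [ 0.5583 -0.1465  0.05  ] [np.float64(0.05715619363322339), np.float64(0.14643326187925254), np.float64(0.05864047952091153), np.float64(0.1479662935420865)] [np.float64(0.388442170433887), np.float64(-1.1896275764845377), np.float64(-2.7273074730714257), np.float64(1.9421407544252975)]
[ 0.56   -0.1468]
```

Emit:
{"api": "move_arm", "payload": {"rows": "0 1 24 0.001 -0.001 0; 0 1 24 0.001 -0.001 0; 0 0 22 0 -0.001 0; 0 0 18 0 0 0; 0 0 0 0 0 0; 0 0 0 0 0 0"}}

```text
time_s: 4.05
ee_pos: [0.5641, -0.1482, 0.1219]
eef_rot: [3.132, -0.011, 0.389]
force: [-0.2, -0.1, -0.4]
grip_width: 0.0939
```

```bash
python3 - <<'E'
from h import *
plan([.5592,-.1468,.11],.388,step=30)
E
```

```text
now [ 0.5641 -0.1482  0.1219] [ 3.1323 -0.0107  0.3888] n 1
-4.1 -3.2 11.8 0.009 -0.011 0.001
```

Emit:
{"api": "move_arm", "payload": {"rows": "-3 -2 8 0.006 -0.008 0; -1 -1 3 0.003 -0.003 0; 0 0 0 0 0 0; 0 0 0 0 0 0"}}

```text
time_s: 4.55
ee_pos: [0.5595, -0.147, 0.1116]
eef_rot: [3.14, -0.001, 0.389]
force: [-0.7, 0.6, 0.3]
grip_width: 0.0938
```

```bash
python3 - <<'E'
from h import *
plan([.5592,-.1468,.11],.388,step=30)
E
```

```text
now [ 0.5595 -0.147   0.1116] [ 3.1405e+00 -6.0000e-04  3.8870e-01] n 1
-0.2 -0.3 1.6 0.001 -0.001 0.001
```

Good. Now I'll close the gripper.

Emit:
{"api": "move_arm", "payload": {"rows": "0 0 1 0 0 0; 0 0 0 0 0 0; 0 0 0 0 0 0; 0 0 0 0 0 0; 0 0 0 0 0 0; 0 0 0 0 0 0", "grip": -1, "newtons": 30}}

```text
time_s: 5.3
ee_pos: [0.5593, -0.1471, 0.1107]
eef_rot: [3.141, 0.0, 0.389]
force: [-0.6, -0.7, 0.2]
grip_width: 0.0595
```

Emit:
{"api": "move_arm", "payload": {"rows": "0 0 -5 0 0 0; 0 0 -15 0 0 0; 0 0 -30 0 0 0; 0 0 -40 0 0 0; 0 0 -20 0 0 0; 0 0 0 0 0 0; 0 0 0 0 0 0"}}

```text
time_s: 6.18
ee_pos: [0.558, -0.1463, 0.2244]
eef_rot: [-3.139, 0.003, 0.389]
force: [-0.2, 0.1, -8.2]
grip_width: 0.0601
```

```bash
python3 - <<'E'
from h import *
c=load('scene0');print(depth_pts(c,[(225,205),(240,215),(250,235),(238,245)]).round(3))
plan([.554,.189,.22],.212,step=40)
E
```

```text
[[0.494 0.523 0.078]
 [0.483 0.448 0.088]
 [0.487 0.422 0.02 ]
 [0.436 0.422 0.019]]
now [ 0.558  -0.1463  0.2244] [-3.1392  0.0033  0.3889] n 9
13.7 -34.6 0.5 -0.000 0.000 0.020; 13.0 -34.9 0.5 -0.000 0.000 0.020; 12.3 -35.2 0.5 -0.000 0.000 0.020; 11.7 -35.4 0.5 -0.000 0.000 0.020; 11.0 -35.6 0.5 -0.000 0.000 0.020; 10.3 -35.8 0.5 -0.000 0.000 0.020; 9.5 -36.0 0.5 -0.000 0.000 0.020; 8.8 -36.2 0.5 -0.000 0.000 0.020; 8.1 -36.4 0.5 -0.000 0.000 0.020
```

Emit:
{"api": "move_arm", "payload": {"rows": "7 -17 0 0 0 0.01; 13 -32 0.5 0 0 0.02; 13 -35 0.5 0 0 0.02; 12 -35 0.5 0 0 0.02; 12 -35 0.5 0 0 0.02; 11 -36 0.5 0 0 0.02; 10 -36 0.5 0 0 0.02; 10 -36 0.5 0 0 0.02; 8 -28 0.5 0 0 0.02; 4 -18 0 0 0 0.01; 0 0 0 0 0 0; 0 0 0 0 0 0"}}

```text
time_s: 7.68
ee_pos: [0.5562, 0.1874, 0.2063]
eef_rot: [-3.137, 0.025, 0.202]
force: [-0.1, -0.6, -7.4]
grip_width: 0.06
```

```bash
python3 - <<'E'
from h import *
np.set_printoptions(precision=4,suppress=True)
plan([.554,.189,.22],.212,step=40)
shot('wrist','w3');shot('scene','s3');shot('side','d3')
s=load('d3')['color'];cv2.imwrite('pics/c5.png',cv2.resize(s[180:300,220:420],None,fx=4,fy=4,interpolation=cv2.INTER_CUBIC))
E
```

```text
now [0.5562 0.1874 0.2063] [-3.1365  0.0255  0.2018] n 1
-2.1 -2.1 -13.7 -0.005 0.025 -0.010
```

View pics/w3.png

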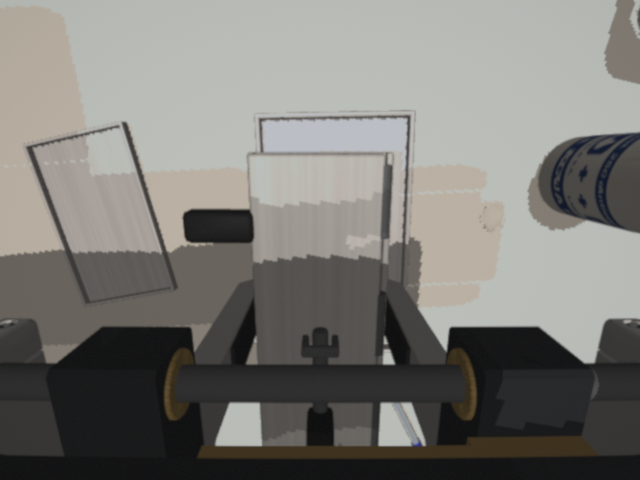

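View pics/s3.png

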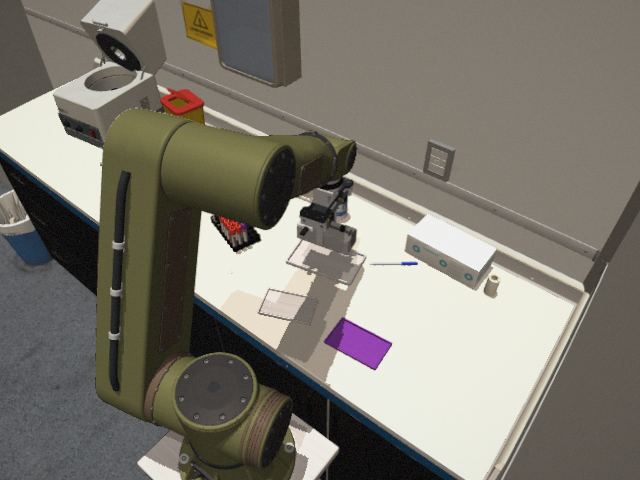

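View pics/c5.png

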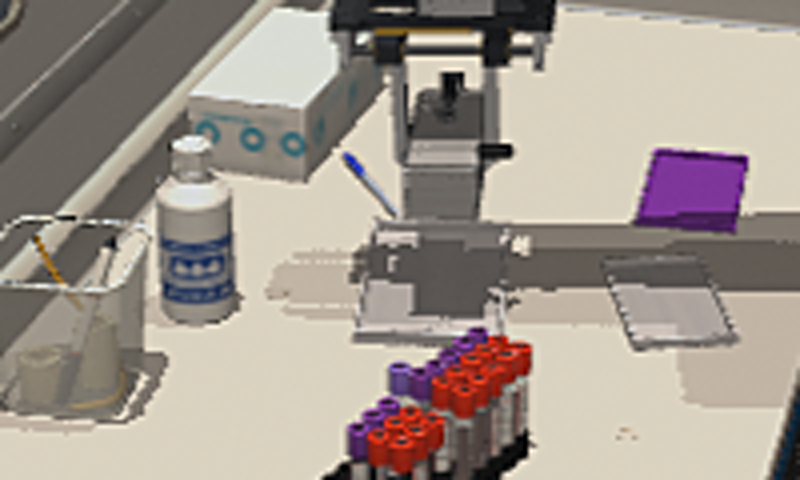

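The case hangs level over the larger tray. I'll check the tray position using its far edge in the wrist view, (256,113) to (414,112).

```bash
python3 - <<'E'
from h import *
np.set_printoptions(precision=4,suppress=True)
c=load('w3')
P=plane_pts(c,[(256,114),(414,112)],.012);d=P[1]-P[0];a=np.arctan2(d[1],d[0]);print(P,np.linalg.norm(d),a)
for y in (a,.212): print(P.mean(0)[:2]-R.from_euler('z',y).as_matrix()[:2,:2]@[0,.1])
# wrist-derived case pose check in hand (lid top height)
q=depth_pts(c,[(320,200),(300,180),(350,180)]);print(q)
h=q[:,2].mean()
L=plane_pts(c,[(249,154),(393,154)],h);d=L[1]-L[0];a=np.arctan2(d[1],d[0]);print(L,a,L.mean(0)[:2]-R.from_euler('z',a).as_matrix()[:2,:2]@[0,.075])
E
```

```text
[[0.4844 0.2789 0.012 ]
 [0.5987 0.3034 0.012 ]] 0.11689541748610889 0.21113929485143648
[0.5625 0.1934]
[0.5626 0.1934]
[[0.5438 0.2423 0.1461]
 [0.5344 0.2485 0.1463]
 [0.5539 0.2525 0.1456]]
[[0.5127 0.2544 0.146 ]
 [0.5681 0.2657 0.146 ]] 0.20115643219313267 [0.5554 0.1865]
```

Emit:
{"api": "move_arm", "payload": {"rows": "1 -1 0 -0.003 0.012 -0.005; 1 -1 0 -0.002 0.012 -0.005; 0 0 15 0 0 0; 0 0 20 0 0 0; 0 0 10 0 0 0; 0 0 0 0 0 0; 0 0 0 0 0 0"}}

```text
time_s: 8.7
ee_pos: [0.558, 0.1887, 0.1588]
eef_rot: [3.141, -0.001, 0.211]
force: [-0.6, -0.6, -7.4]
grip_width: 0.0597
```

```bash
python3 - <<'E'
from h import *
np.set_printoptions(precision=4,suppress=True)
plan([.558,.190,.145],.212,step=40)
c=shot('wrist','w4')
E
```

```text
now [0.558  0.1887 0.1588] [ 3.1415 -0.0007  0.2106] n 1
0.2 -1.3 13.8 0.000 -0.001 -0.001
```

View pics/w4.png

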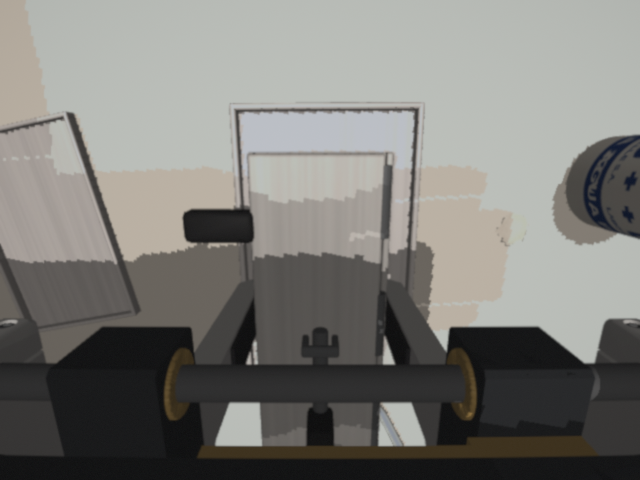

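```bash
python3 - <<'E'
from h import *
np.set_printoptions(precision=4,suppress=True)
c=load('w4')
P=plane_pts(c,[(231,105),(423,104)],.012);d=P[1]-P[0];a=np.arctan2(d[1],d[0]);print(P,np.linalg.norm(d),a)
print(P.mean(0)[:2]-R.from_euler('z',.211).as_matrix()[:2,:2]@[0,.1])
E
```

```text
[[0.4841 0.2783 0.012 ]
 [0.5984 0.3033 0.012 ]] 0.11702252592510559 0.21539272672007187
[0.5622 0.193 ]
```

Emit:
{"api": "move_arm", "payload": {"rows": "0.5 -1 8 0 0 0; 1 -1 12 0 0 0; 0.5 0 8 0 0 0; 0 0 4 0 0 0; 0 0 0 0 0 0; 0 0 0 0 0 0"}}

```text
time_s: 9.5
ee_pos: [0.5599, 0.1914, 0.1251]
eef_rot: [3.141, -0.002, 0.211]
force: [-0.4, 0.4, -7.1]
grip_width: 0.06
```

```bash
python3 - <<'E'
from h import *
plan([.560,.191,.1155],.212,step=40)
E
```

```text
now [0.5599 0.1914 0.1251] [ 3.1415e+00 -1.7000e-03  2.1070e-01] n 1
-0.0 0.4 9.6 0.000 -0.002 -0.001
```

Emit:
{"api": "move_arm", "payload": {"rows": "0 0 3 0 -0.001 0; 0 0 3 0 -0.001 0; 0 0 2 0 0 0; 0 0 1 0 0 0; 0 0 0 0 0 0"}}

```text
time_s: 10.12
ee_pos: [0.5601, 0.1914, 0.1159]
eef_rot: [3.142, -0.0, 0.211]
force: [-0.2, 0.2, -8.0]
grip_width: 0.0598
```

Emit:
{"api": "move_arm", "payload": {"rows": "0 0 1 0 0 0; 0 0 0.7 0 0 0; 0 0 0 0 0 0"}}

```text
time_s: 10.5
ee_pos: [0.5602, 0.1914, 0.1142]
eef_rot: [3.142, -0.001, 0.211]
force: [0.4, -0.2, -8.1]
grip_width: 0.0599
```

Emit:
{"api": "move_arm", "payload": {"rows": "0 0 0.7 0 0 0; 0 0 0.7 0 0 0; 0 0 0 0 0 0"}}

```text
time_s: 10.88
ee_pos: [0.5603, 0.1914, 0.1138]
eef_rot: [3.142, -0.001, 0.211]
force: [-0.7, -0.3, -7.2]
grip_width: 0.0599
```

Emit:
{"api": "move_arm", "payload": {"rows": "0 0 0.8 0 0 0; 0 0 0.7 0 0 0; 0 0 0 0 0 0"}}

```text
time_s: 11.25
ee_pos: [0.5603, 0.1915, 0.1138]
eef_rot: [3.141, -0.001, 0.211]
force: [-1.1, -0.3, -5.8]
grip_width: 0.0597
```

It's in contact: z stalled at 0.1138 and the load is easing. I'll release by opening to about 76 mm.

Emit:
{"api": "move_arm", "payload": {"rows": "0 0 0 0 0 0; 0 0 0 0 0 0; 0 0 0 0 0 0; 0 0 0 0 0 0", "grip": 0.6}}

```text
time_s: 11.75
ee_pos: [0.5615, 0.1917, 0.1148]
eef_rot: [-3.141, -0.005, 0.211]
force: [0.6, 0.3, -0.1]
grip_width: 0.0751
```

Emit:
{"api": "move_arm", "payload": {"rows": "0 0 -5 0 0 0; 0 0 -20 0 0 0; 0 0 -30 0 0 0; 0 0 -30 0 0 0; 0 0 -40 0 0 0; 0 0 -40 0 0 0; 0 0 0 0 0 0; 0 0 0 0 0 0"}}

```text
time_s: 12.75
ee_pos: [0.5599, 0.1914, 0.2937]
eef_rot: [-3.141, -0.012, 0.211]
force: [0.8, 0.4, -0.5]
grip_width: 0.075
```

```bash
python3 - <<'E'
from h import *
c=shot('wrist','w5');o=c['obs'];print(o['ee_pos'],o['eef_rot'])
shot('side','d5')
cv2.imwrite('pics/c6.png',cv2.resize(load('d5')['color'][180:300,220:420],None,fx=4,fy=4,interpolation=cv2.INTER_CUBIC))
E
```

```text
[0.55992205 0.19136622 0.29367123] [-3.14100148 -0.01156499  0.21063923]
```

View pics/w5.png

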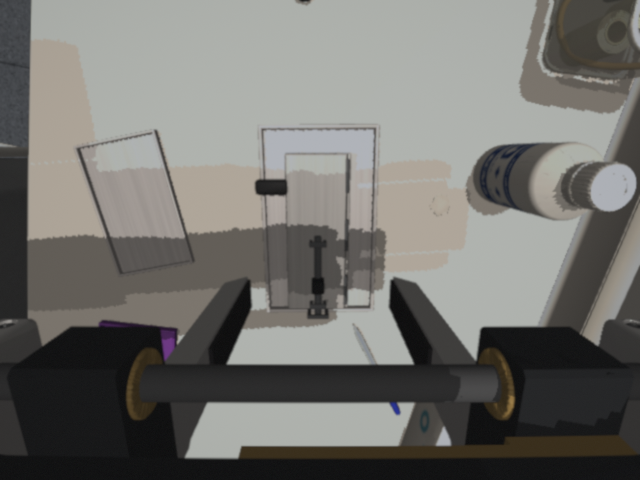

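View pics/c6.png

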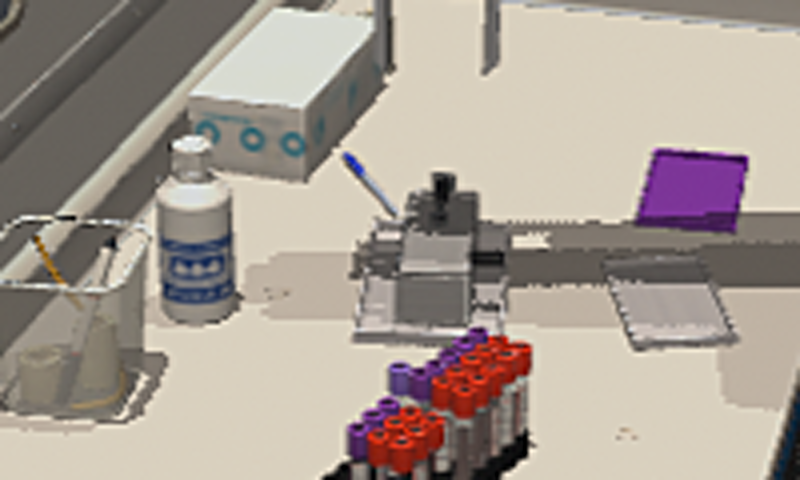

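The case sits inside the tray rim. In the wrist view its lid corners are (286,153), (350,153), (346,306) and (288,306), and the tray rim corners are (260,126), (379,126), (373,309) and (268,309). I'll measure the offset.

```bash
python3 - <<'E'
from h import *
np.set_printoptions(precision=4,suppress=True)
c=load('w5');s=c['color']
cv2.imwrite('pics/c7.png',cv2.resize(s[115:330,240:400],None,fx=2.79,fy=2.79,interpolation=cv2.INTER_CUBIC)); cv2.imwrite('pics/c8.png',cv2.resize(s[220:330,260:370],None,fx=5.4,fy=5.4,interpolation=cv2.INTER_CUBIC))
for uv,h in (([(286,153.5),(350.5,153.5),(346,306),(288,306)],.053),([(260,126),(379,126),(372.5,309),(268,309)],.012)):
    P=plane_pts(c,uv,h);print(P.mean(0),[np.linalg.norm(P[i]-P[(i+1)%4]).round(4) for i in range(4)],[np.arctan2(*(P[(i+1)%4]-P[i])[[1,0]]).round(3) for i in range(4)])
E
```

```text
[0.5607 0.1932 0.053 ] [np.float64(0.0571), np.float64(0.1461), np.float64(0.0574), np.float64(0.1458)] [np.float64(0.21), np.float64(-1.37), np.float64(-2.937), np.float64(1.77)]
[0.563  0.1959 0.012 ] [np.float64(0.1168), np.float64(0.1948), np.float64(0.1168), np.float64(0.194)] [np.float64(0.211), np.float64(-1.357), np.float64(-2.937), np.float64(1.785)]
```

View pics/c8.png

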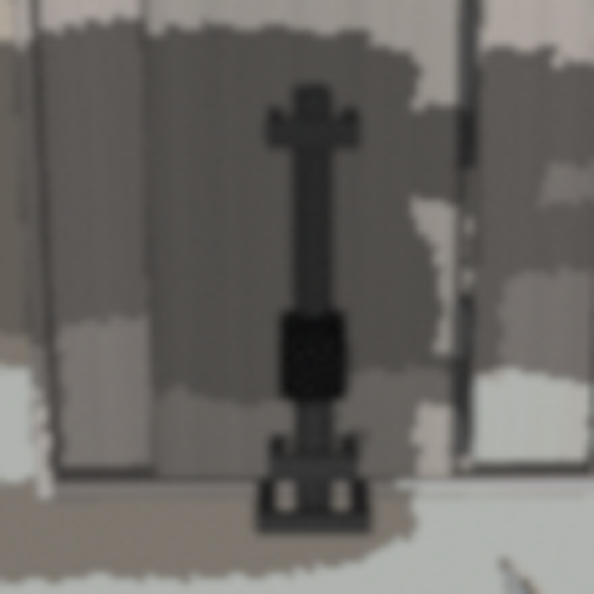

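View pics/c7.png

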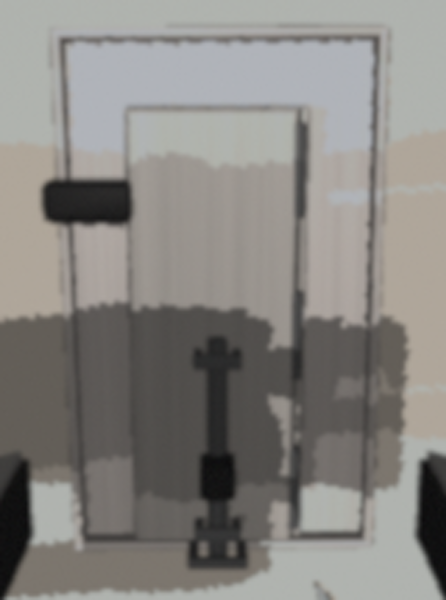

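```bash
python3 - <<'E'
from h import *
np.set_printoptions(precision=4,suppress=True)
c=load('w5')
print(plane_pts(c,[(318.1,288.3),(318.1,220+400/5.4)],.0735), depth_pts(c,[(318,288),(318,290)]))
L=plane_pts(c,[(240+87/2.79,115+200/2.79)],.055)[0]
r=R.from_euler('z',.211).as_matrix()[:2,:2];print('case from lug',L[:2]-r@[-.043,.045]); print('knob exp',np.array([.5603,.192])+r@[0,-.048])
plan([.5704,.1450,.205],.211,step=40)
E
```

```text
[[0.5706 0.148  0.0735]
 [0.5718 0.1425 0.0735]] [[0.5705 0.1481 0.0731]
 [0.5709 0.1463 0.0734]]
case from lug [0.5622 0.1926]
knob exp [0.5704 0.1451]
now [0.56   0.1914 0.2933] [-3.141  -0.0112  0.2106] n 3
-0.2 15.9 29.4 -0.000 -0.004 -0.000; -0.1 15.9 29.4 -0.000 -0.004 -0.000; 0.0 15.9 29.4 -0.000 -0.004 -0.000
```

Emit:
{"api": "move_arm", "payload": {"rows": "0 16 30 0 -0.004 0; 0 16 30 0 -0.004 0; 0 12 28 0 -0.004 0; 0 0 0 0 0 0; 0 0 0 0 0 0", "grip": -0.15}}

```text
time_s: 13.48
ee_pos: [0.5691, 0.1478, 0.2005]
eef_rot: [-3.141, 0.006, 0.211]
force: [0.5, 0.0, 0.9]
grip_width: 0.0397
```

```bash
python3 - <<'E'
from h import *
plan([.5704,.1465,.156],.211,step=20)
E
```

```text
now [0.5691 0.1478 0.2005] [-3.1407  0.0061  0.2111] n 3
0.4 0.5 14.8 -0.000 0.002 0.000; 0.4 0.5 14.8 -0.000 0.002 0.000; 0.4 0.5 14.8 -0.000 0.002 0.000
```

Emit:
{"api": "move_arm", "payload": {"rows": "0 0.5 14 0 0.002 0; 0.5 0.5 14 0 0.002 0; 0 0 10 0 0.002 0; 0 0 3 0 0 0; 0 0 0 0 0 0; 0 0 0 0 0 0"}}

```text
time_s: 14.22
ee_pos: [0.5699, 0.1481, 0.1584]
eef_rot: [-3.141, -0.003, 0.212]
force: [-0.1, -0.2, -0.3]
grip_width: 0.0398
```

```bash
python3 - <<'E'
from h import *
plan([.5704,.1465,.156],.211,step=20)
c=shot('wrist','w6');shot('side','d6')
cv2.imwrite('pics/c9.png',cv2.resize(load('d6')['color'][180:270,270:390],None,fx=6,fy=6,interpolation=cv2.INTER_CUBIC))
E
```

```text
now [0.5699 0.1481 0.1584] [-3.1406e+00 -2.8000e-03  2.1240e-01] n 1
0.1 1.7 2.4 -0.001 -0.003 0.001
```

View pics/w6.png

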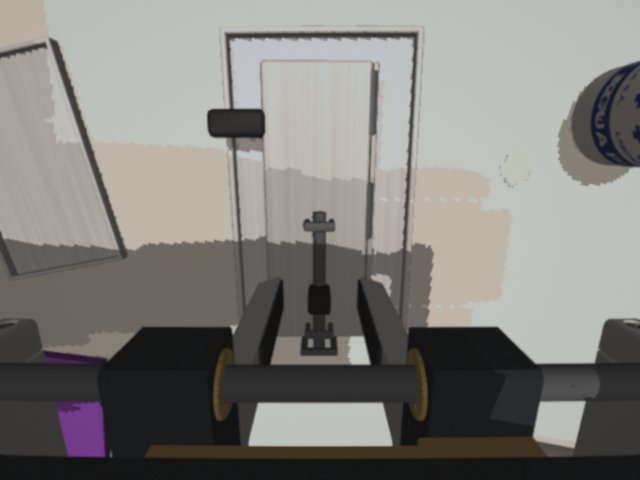

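View pics/c9.png

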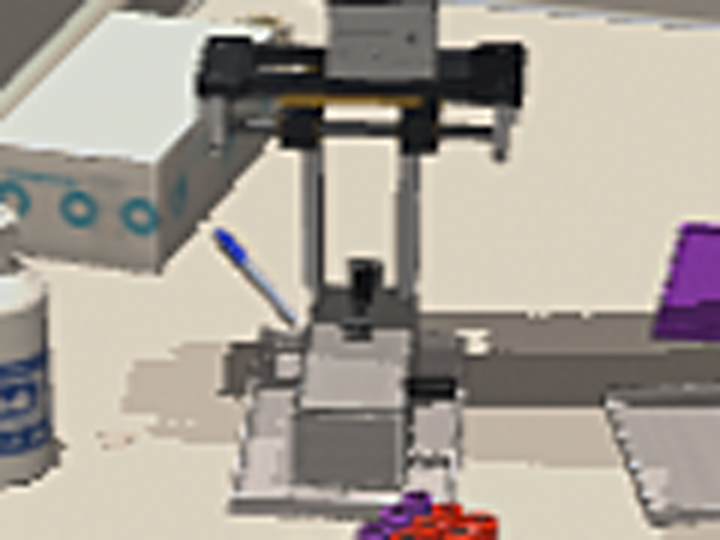

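The fingers stand either side of the knob, which is at wrist (319,298), and centred on it. I'll close gently.

Emit:
{"api": "move_arm", "payload": {"rows": "0 1.5 2 -0.001 -0.002 0; 0 0 0 0 0 0; 0 0 0 0 0 0; 0 0 0 0 0 0; 0 0 0 0 0 0", "grip": -1, "newtons": 8}}

```text
time_s: 14.95
ee_pos: [0.57, 0.1464, 0.1567]
eef_rot: [3.141, -0.0, 0.212]
force: [-2.2, -0.7, 0.9]
grip_width: 0.0118
```

Emit:
{"api": "move_arm", "payload": {"rows": "0 -3 0 0 0 0; 0 -3 0 0 0 0; 0 -3 0 0 0 0; 0 -3 0 0 0 0; 0 -3 0 0 0 0; 0 -3 0 0 0 0; 0 -2 0 0 0 0; 0 0 0 0 0 0; 0 0 0 0 0 0"}}

```text
time_s: 16.08
ee_pos: [0.5658, 0.167, 0.1567]
eef_rot: [3.14, -0.001, 0.212]
force: [-1.0, -2.8, 0.6]
grip_width: 0.0119
```

Emit:
{"api": "move_arm", "payload": {"rows": "0 -1 0 0 0 0; 0 -0.7 0 0 0 0; 0 0 0 0 0 0; 0 0 0 0 0 0"}}

```text
time_s: 16.58
ee_pos: [0.5657, 0.1679, 0.1567]
eef_rot: [3.139, -0.001, 0.212]
force: [-0.9, -2.7, 0.5]
grip_width: 0.0117
```

```bash
python3 - <<'E'
from h import *
c=shot('wrist','w7');print(c['obs']['ee_pos'],c['obs']['force'])
E
```

```text
[0.56573364 0.167924   0.15671764] [-0.90773948 -2.69429025  0.46782748]
```

View pics/w7.png

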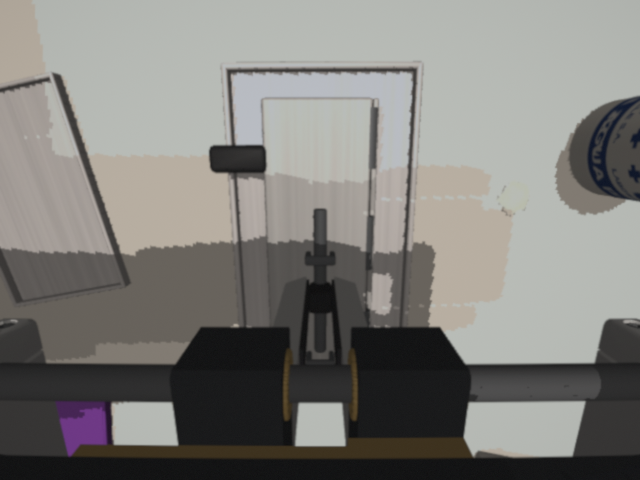

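The catch has travelled 22 mm: the rod protrudes past the far guide at (320,215), and the case hasn't shifted in the tray. I'll release and rise.

Emit:
{"api": "move_arm", "payload": {"rows": "0 0 0 0 0 0; 0 0 0 0 0 0; 0 0 0 0 0 0", "grip": -0.15}}

```text
time_s: 17.0
ee_pos: [0.5658, 0.1685, 0.1568]
eef_rot: [3.14, -0.002, 0.212]
force: [-0.1, -0.9, -0.5]
grip_width: 0.0381
```

Emit:
{"api": "move_arm", "payload": {"rows": "0 0 -10 0 0 0; 0 0 -30 0 0 0; 0 0 -35 0 0 0; 0 0 -45 0 0 0; 0 0 -20 0 0 0; 0 0 0 0 0 0; 0 0 0 0 0 0"}}

```text
time_s: 17.88
ee_pos: [0.565, 0.1688, 0.304]
eef_rot: [3.14, -0.004, 0.212]
force: [-0.2, 0.6, -1.2]
grip_width: 0.0399
```

```bash
python3 - <<'E'
from h import *
c=shot('wrist','w8');print(c['obs']['ee_pos'],c['obs']['eef_rot'],c['obs']['qpos'])
cv2.imwrite('pics/c10.png',cv2.resize(c['color'][100:330,230:400],None,fx=2.6,fy=2.6,interpolation=cv2.INTER_CUBIC))
plan([.509,.2275,.22],1.782,step=40)
plan([.509,.2275,.22],1.782-np.pi,step=40)
E
```

```text
[0.56502439 0.16880745 0.30395798] [ 3.14048652 -0.00364504  0.21230789] [ 2.28558238e-01  3.86464870e-01  1.40234611e+00 -1.19443905e-03
  1.34915524e+00  1.65128234e-02]
now [0.5651 0.1688 0.3039] [ 3.1405 -0.0036  0.2123] n 10
-4.3 -6.9 8.4 0.000 -0.000 -0.157; -3.1 -7.5 8.4 0.000 -0.000 -0.157; -1.9 -7.9 8.4 0.000 -0.000 -0.157; -0.7 -8.1 8.4 0.000 -0.000 -0.157; 0.6 -8.1 8.4 0.000 -0.000 -0.157; 1.9 -7.9 8.4 0.000 -0.000 -0.157; 3.1 -7.5 8.4 0.000 -0.000 -0.157; 4.2 -6.9 8.4 0.000 -0.000 -0.157; 5.3 -6.2 8.4 0.000 -0.000 -0.157; 6.2 -5.3 8.4 0.000 -0.000 -0.157
now [0.5651 0.1688 0.3039] [ 3.1405 -0.0036  0.2123] n 10
-4.3 -6.9 8.4 -0.000 -0.000 0.157; -5.3 -6.2 8.4 -0.000 -0.000 0.157; -6.2 -5.3 8.4 -0.000 -0.000 0.157; -6.9 -4.2 8.4 -0.000 -0.000 0.157; -7.5 -3.1 8.4 -0.000 -0.000 0.157; -7.9 -1.9 8.4 -0.000 -0.000 0.157; -8.1 -0.6 8.4 -0.000 -0.000 0.157; -8.1 0.6 8.4 -0.000 -0.000 0.157; -7.9 1.9 8.4 -0.000 -0.000 0.157; -7.5 3.1 8.4 -0.000 -0.000 0.157
```

View pics/c10.png

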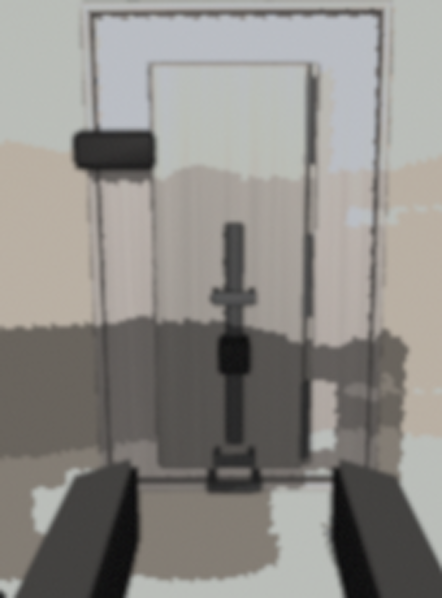

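```bash
python3 - <<'E'
from h import *
np.set_printoptions(precision=4,suppress=True)
c=load('w8')
for u in (74,114): print(plane_pts(c,[(u/2.6+230,150.5/2.6+100)],.055))
r=R.from_euler('z',.211).as_matrix()[:2,:2];C=np.array([.5605,.192])
print('exp tip,mid',C+r@[-.058,.045],C+r@[-.043,.045])
P=plane_pts(c,[(a/2.6+230,b/2.6+100) for a,b in [(150,64),(317,64),(311,466),(158,466)]],.053);print(P.mean(0))
E
```

```text
[[0.497  0.2262 0.055 ]]
[[0.5107 0.2291 0.055 ]]
exp tip,mid [0.4944 0.2239] [0.509 0.227]
[0.5611 0.1945 0.053 ]
```

Emit:
{"api": "move_arm", "payload": {"rows": "-4 -7 8 0 0 -0.157; -3 -7.5 8 0 0 -0.157; -2 -8 8 0 0 -0.157; -1 -8 8 0 0 -0.157; 0.5 -8 8 0 0 -0.157; 2 -8 8 0 0 -0.157; 3 -7.5 8 0 0 -0.157; 4 -7 8 0 0 -0.157; 5 -6 8 0 0 -0.157; 6 -5 5 0 0 -0.157; 0 0 0 0 0 0; 0 0 0 0 0 0"}}

```text
time_s: 19.42
ee_pos: [0.5031, 0.2258, 0.2118]
eef_rot: [-3.125, 0.002, 1.828]
force: [0.3, 0.8, -0.4]
grip_width: 0.0403
```

```bash
python3 - <<'E'
from h import *
plan([.5057,.2272,.19],1.782,step=40)
E
```

```text
now [0.5031 0.2258 0.2118] [-3.1252e+00  2.2000e-03  1.8285e+00] n 1
0.8 3.2 21.8 -0.016 0.003 0.046
```

Emit:
{"api": "move_arm", "payload": {"rows": "0.5 2 12 -0.008 0.001 0.025; 0.5 1 8 -0.008 0.001 0.02; 0 0 0 0 0 0; 0 0 0 0 0 0"}}

```text
time_s: 19.92
ee_pos: [0.506, 0.227, 0.19]
eef_rot: [3.141, 0.001, 1.775]
force: [0.5, 0.2, 0.0]
grip_width: 0.0401
```

```bash
python3 - <<'E'
from h import *
c=shot('wrist','w9')
plan([.5057,.2272,.139],1.782,step=20)
E
```

```text
now [0.506 0.227 0.19 ] [3.1412e+00 6.0000e-04 1.7749e+00] n 3
0.1 -0.1 17.0 0.000 0.000 -0.002; 0.1 -0.1 17.0 0.000 0.000 -0.002; 0.1 -0.1 17.0 0.000 0.000 -0.002
```

View pics/w9.png

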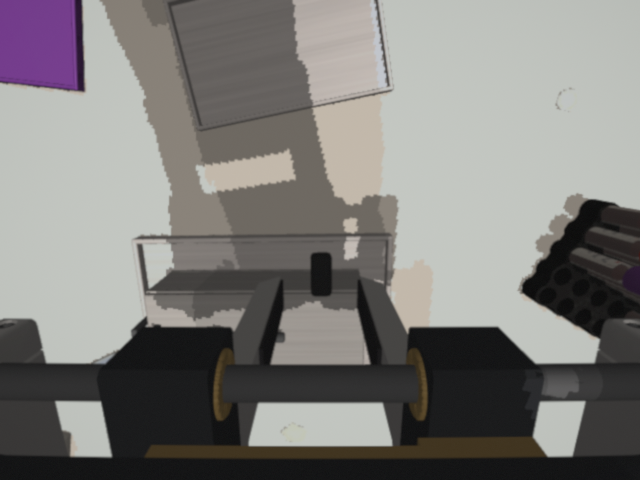

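The lug at (320,274) is centred between the finger tips at (283,280) and (358,280). I'll descend.

Emit:
{"api": "move_arm", "payload": {"rows": "0 0 15 0 0 -0.002; 0 0 15 0 0 -0.002; 0 0 12 0 0 -0.002; 0 0 6 0 0 0; 0 0 0 0 0 0; 0 0 0 0 0 0"}}

```text
time_s: 20.72
ee_pos: [0.5059, 0.2269, 0.1382]
eef_rot: [-3.141, 0.001, 1.781]
force: [0.1, 0.1, -0.1]
grip_width: 0.0398
```

```bash
python3 - <<'E'
from h import *
plan([.5057,.2272,.139],1.782,step=20)
E
```

```text
now [0.5059 0.2269 0.1382] [-3.1413e+00  7.0000e-04  1.7814e+00] n 1
0.3 -0.1 -0.8 -0.000 0.001 -0.001
```

Emit:
{"api": "move_arm", "payload": {"rows": "0 0 0 0 0 0; 0 0 0 0 0 0; 0 0 0 0 0 0; 0 0 0 0 0 0; 0 0 0 0 0 0", "grip": -1, "newtons": 10}}

```text
time_s: 21.35
ee_pos: [0.5062, 0.2271, 0.1391]
eef_rot: [3.14, 0.0, 1.782]
force: [-0.3, 1.0, -0.3]
grip_width: 0.0137
```

```bash
python3 - <<'E'
import numpy as np
t=np.arange(0,1.51,.1);r=71.7
for a,b in zip(t,t[1:]): print(round(b,1),'%.1f %.1f'%(r*(np.cos(a)-np.cos(b)),-r*(np.sin(b)-np.sin(a))))
E
```

```text
0.1 0.4 -7.2
0.2 1.1 -7.1
0.3 1.8 -6.9
0.4 2.5 -6.7
0.5 3.1 -6.5
0.6 3.7 -6.1
0.7 4.3 -5.7
0.8 4.9 -5.2
0.9 5.4 -4.7
1.0 5.8 -4.2
1.1 6.2 -3.6
1.2 6.5 -2.9
1.3 6.8 -2.3
1.4 7.0 -1.6
1.5 7.1 -0.9
```

Emit:
{"api": "move_arm", "payload": {"rows": "0 0.4 -7.2 0 0 0; 0 1.1 -7.1 0 0 0; 0 1.8 -6.9 0 0 0; 0 2.5 -6.7 0 0 0; 0 0 0 0 0 0"}}

```text
time_s: 21.98
ee_pos: [0.5123, 0.2284, 0.1693]
eef_rot: [3.14, 0.0, 1.781]
force: [0.5, -0.1, 0.3]
grip_width: 0.014
```

```bash
python3 - <<'E'
from h import *
shot('side','d10')
cv2.imwrite('pics/c11.png',cv2.resize(load('d10')['color'][180:270,270:390],None,fx=6,fy=6,interpolation=cv2.INTER_CUBIC))
E
```

```text
(no output)
```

View pics/c11.png

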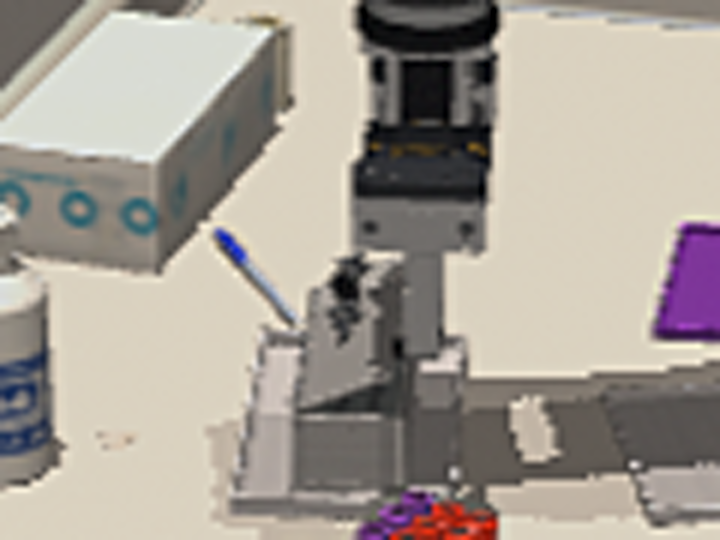

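The lid is rising and the case is flat. I'll continue.

Emit:
{"api": "move_arm", "payload": {"rows": "0 3.2 -6.2 0 0 0; 0 3.8 -6 0 0 0; 0 4.4 -5.6 0 0 0; 0 5 -5.1 0 0 0; 0 5.4 -4.6 0 0 0; 0 0 0 0 0 0"}}

```text
time_s: 22.78
ee_pos: [0.5348, 0.2333, 0.198]
eef_rot: [3.141, 0.0, 1.781]
force: [-0.7, 1.6, 0.8]
grip_width: 0.0137
```

Emit:
{"api": "move_arm", "payload": {"rows": "0 6 -4 0 0 0; 0 6.2 -3.3 0 0 0; 0 6.5 -2.6 0 0 0; 0 6.8 -1.8 0 0 0; 0 6 -0.8 0 0 0; 0 0 0 0 0 0; 0 0 0 0 0 0"}}

```text
time_s: 23.65
ee_pos: [0.5678, 0.2405, 0.2116]
eef_rot: [3.141, 0.0, 1.782]
force: [-2.0, 1.1, 2.0]
grip_width: 0.014
```

Emit:
{"api": "move_arm", "payload": {"rows": "0 3 0 0 0 0; 0 2 0 0 0 0; 0 0 0 0 0 0"}}

```text
time_s: 24.02
ee_pos: [0.573, 0.2416, 0.2121]
eef_rot: [3.141, 0.0, 1.782]
force: [-1.5, 0.7, 2.4]
grip_width: 0.014
```

Emit:
{"api": "move_arm", "payload": {"rows": "0 0 0 0 0 0; 0 0 0 0 0 0; 0 0 0 0 0 0; 0 0 0 0 0 0", "grip": -0.15}}

```text
time_s: 24.52
ee_pos: [0.5731, 0.2413, 0.2115]
eef_rot: [3.141, 0.001, 1.781]
force: [0.6, 0.3, -0.6]
grip_width: 0.0396
```

Emit:
{"api": "move_arm", "payload": {"rows": "0 0 -5 0 0 0; 0 0 -15 0 0 0; 0 0 -30 0 0 0; 0 0 -40 0 0 0; 0 -10 -30 0 0 0; 0 -20 0 0 0 0; 0 -20 0 0 0 0; 0 0 0 0 0 0; 0 0 0 0 0 0"}}

```text
time_s: 25.65
ee_pos: [0.5231, 0.2306, 0.3441]
eef_rot: [3.133, -0.0, 1.781]
force: [0.4, -0.3, -0.1]
grip_width: 0.0401
```

```bash
python3 - <<'E'
from h import *
shot('wrist','w12');shot('side','d12');shot('scene','s12')
cv2.imwrite('pics/c12.png',cv2.resize(load('d12')['color'][180:270,270:390],None,fx=6,fy=6,interpolation=cv2.INTER_CUBIC))
E
```

```text
(no output)
```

View pics/w12.png

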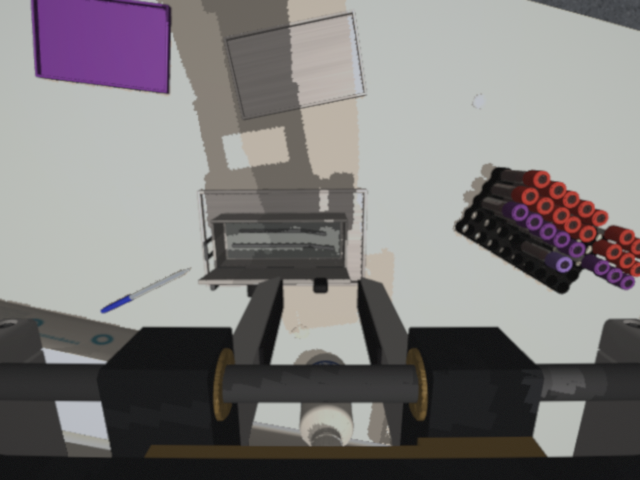

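View pics/c12.png

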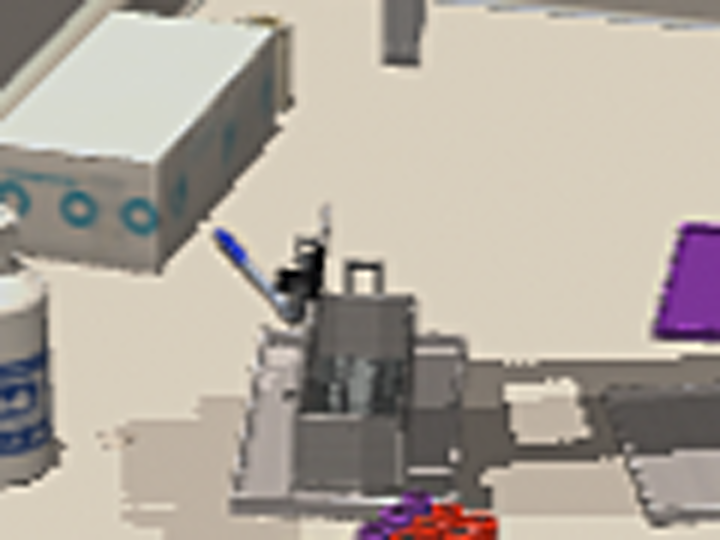

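View pics/s12.png

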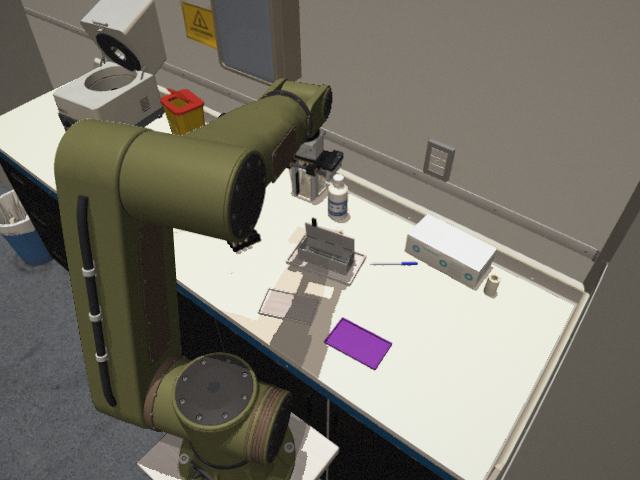

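The lid stands upright, with the lug at wrist (320,286) and scene (313,223). The case is in the tray and the bystanders haven't moved. One number to check: the lid angle.

```bash
python3 - <<'E'
from h import *
c=load('w12');p=depth_pts(c,[(320,285),(300,271),(240,273)]);r=R.from_euler('z',.211).as_matrix()[:2,:2]
for q in p: a=r.T@(q[:2]-[.5605,.192]);print(q.round(4),a.round(4),'angle',np.arctan2(q[2]-.05,.026-a[0]).round(3))
print(sensors.get_obs()['joint_vel'].round(3))
P=plane_pts(c,[(201,190),(366,190)],.012);print(P)
E
```

```text
[0.5643 0.2405 0.1315] [0.0139 0.0467] angle 1.423
[0.5763 0.2216 0.0717] [0.0216 0.0256] angle 1.372
[0.589  0.1608 0.0785] [ 0.0213 -0.0365] angle 1.409
[ 0.     0.     0.006  0.002 -0.003  0.001]
[[0.52354846 0.09036897 0.012     ]
 [0.48365921 0.2785227  0.012     ]]
```

```bash
python3 - <<'E'
from h import *
print(ctrl.hand_in())
E
```

```text
the job is handed in; nothing more can be done
None
```

I gripped the case by its body, set it in the larger metal tray and let go. I then slid the catch open with the lid shut, swung the lid up by its lug, and handed the job in at about 26 s.

- **Placement:** the case stood about 2–4 mm off the tray's centre, square to it. Touchdown was soft, with only small changes in the wrist force.
- **Catch:** it slid about 22 mm, and the picture showed the rod clear of its bracket.
- **Lid:** the two angle estimates differ. The pinch path gives about 1.5 rad. Depth points on the lid's inner face read 1.37–1.42 rad; that face sits in front of the hinge axis, so these read a little low. Both are above the 1.3 rad limit.
- **Bystanders:** the pen, bottle and tape roll look unmoved in the last pictures, and the arm was well clear of everything.
- **Mismatch:** the wrist camera measured known sizes 2–3% small throughout. I allowed for this when placing and gripping.

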